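Close a press stud with the bench-held snap pliers

ROBOT

A 7-joint arm with a two-finger parallel gripper is mounted at the origin on a cart in front of the work surface, level with it; the furniture and walls round the work are solid. World frame = base frame: x ahead of the robot, y to its left, z up, the work surface at z = 0. Lengths are in m, angles in rad, forces in N, time in s.
With the tool pointing down it reaches from about 0.4 to 0.875 m from the base axis. Payload 6.5 kg.
Tool frame: the origin (TCP) lies between the finger pads; the fingertips stand 11 mm ahead of it and the grasp point (between the pads) lies 8 mm behind it (robot.tips_ahead is the distance from the TCP to the fingertips, in m); z points along the fingers, y is the direction in which the jaws open and shut (so a half turn about z gives the same grasp; the last joint's range is limited). The gripper opens to 88 mm and grips with 3 to 60 N. Pads are 18 mm wide; open, the fingers measure 123 mm over their backs; the gripper's body (75 mm by 187 mm) begins 45 mm behind the grasp point.
Start: joints at [1.205, 0.536, -0.004, 1.538, 0.003, 1.067, -0.071], TCP at [0.192, -0.621, 0.25] pointing down, gripper open.
Joint ranges: [-2.7, 2.7], [-0.37, 2.16], [-1.27, 1.26], [0.24, 2.4], [-1.31, 4.45], [0.19, 1.91], [-2.76, 2.76]. Speed limits (rad/s): [2.39, 2.39, 3.14, 3.14, 3.14, 3.14, 3.14].

INTERFACE

Orientations are given as a unit quaternion [x, y, z, w].
In Python, from station import robot gives the robot as it stands.
- The arm moves only by the shell command python3 -m crank 'ROWS' [FORCE]. ROWS is JSON, a list of rows, each a list of 5 numbers: the shift along the tool's x, y, z in m, then the turn about the tool's z in rad, then the finger opening in m, from 0 to 0.0881. A call has 1 to 12 rows; each row shifts and turns the pose as measured when the row begins, along the tool's axes as they then stand; what a row does not reach is not made up. A row lasts 1/8 s, in which the tool goes at most 62.5 mm and 10.7 degrees, less where a joint would pass 70% of its speed; a pose out of reach is approached as far as the arm can. A call is refused whole if a number of a shift passes 0.0625 or a number of a turn 0.188, either way. A call with a gripper value outside its range is refused whole. The fingers move at their own pace and stop on an object; FORCE is the grip in N (left out, the last holds). Time passes only in rows, so rows that do not move let the fingers close. It gives the time, the measured TCP pose, the force and the opening at its end, in the units of the state.
- robot.sense(): the state, without advancing time (a new reading comes with each control period).
- robot.read_camera(name): name is "scene" or "top"; returns the picture (420x560x3 uint8, red, green, blue); there is no depth.
- robot.camera_params(name): a dict with "fx", "fy", "cx", "cy" (pixels), "position" and "attitude" of the camera in the world. Camera axes: x right, y up, looking along -z (the intrinsics and any distortion apply to the point x, -y, -z); pixel columns grow to the right and rows downward; lengths in m; the calibration is good to about 2 mm. A picture is of the moment at which its call begins. camera_params takes no time and is no camera call.
- robot.sign_off(): hands the job in, once; it reports no verdict.
The state is a dict: "time_s": time; "joints": joint angles; "joint_velocities": joint speeds; "effort": joint torques, N m; "ee_pos": TCP position; "orientation": TCP orientation; "ft_force": force on the tool from outside, world axes, zero at the start; "torque": the same for the moment, N m; "opening": finger opening in m.
Only numpy, scipy, OpenCV 4.12 (cv2) and the standard library are available. Lean on these libraries where they do the work, as an engineer would, in place of code of your own. Each camera call takes 0.05 s, during which the arm holds its last target.

TASK

Slide the blue tag, stud end first, fully home into the loading nest on the lower jaw of the bench-held pliers and let go of it. Then press the orange handle down gently until the brass cap clicks shut on its stud, without forcing the handle any further, and let the pliers spring fully open again with the tag still home in the nest and the other things left alone.

Things in the scene. Friction and masses are not known exactly. Their poses are not given: they have to be found in the camera images.
- grip (a point): Centre of the grip block of the loose blue tag (110 mm long, 75 g), 18 mm above the tag's underside; block 28 mm long (tag x), 18 mm wide (tag y), top 31 mm above the underside. Tag +x points along its flat strip (5 mm thick, 24 mm wide; square front end 96 mm from this point) to the stud, 81 mm from here; z is up. It lies flat on the desk at the start
- stud (a point): Point on the blue tag's underside straight below the stud and its brass cap, 15 mm behind the front end; axes as the tag. Cap 18 mm across, its top 14 mm above the underside when open
- snap (a joint): How far the brass cap is pressed down on its stud, in m: 0 open, 0.0032 clicked shut. It snaps over centre at 0.0016: less and it springs back, more and it goes shut and stays. Pushing it over takes about 23 N on the cap
- pliers: Grey steel pliers, their lower handle held in a clamp on the desk; origin on the desk under the pivot (70 mm up). x: level, the way a tag is slid into the nest (roughly away from the robot); +y towards the jaws, -y towards the handles. The fixed upper jaw, 60 mm along +y, is 20 mm wide in x, its top 105 mm up, and carries the punch (screw head up to 119 mm)
- nest (a point): Stud's seat on the floor of the aluminium nest on the lower jaw; 60 mm above the desk when open; axes as the pliers. The floor runs 61 mm towards -x, where it is open, 36 mm wide. Tag home: its stud point is here, its front end at the back stop, 15 mm in +x. Side walls 7 mm high and 26 mm apart from the stop to 18 mm in front of this point, then flaring to 38 mm apart at 39 mm in front
- handle (a point): Middle of the top of the broad orange end (34 x 46 mm) of the movable upper handle, 140 mm from the pivot along pliers -y, 112 mm up when open. Pressed down, it lifts the nest (60 mm arm) to the brass punch; springs up by itself. Spring 3 to 4 N here; with a tag the push rises to about 13 N, drops at the click, then rises steeply; over 22 N harms the stud
- lever (a joint): Angle of the movable half in rad: 0 fully open, grows as the handle is pressed down, hard end at 0.40. The punch is screwed to a different height each time, its face 17 to 29 mm above the nest floor when open, so the click comes at an unknown place between about 7 and 38 mm of handle travel
- lamp: Purple spirit lamp, 67 mm wide, 78 mm high, loose bystander; origin under its middle
- spool: White spool of solder, 64 mm wide, 51 mm high, loose bystander; origin under its middle
- punch_handle: Black turned handle, 44 mm wide, 92 mm high, standing loose, bystander; origin under its middle
- tag: The loose blue tag; origin on its underside, 41 mm along tag +x from the block's centre; axes as given for its grip block
Not all that is in view belongs to the job. What is meant by the tag is not black, and is the smaller of those in its own colour.

How it is judged:
By the outcome, as a careful person would: the job done as asked, in the order asked, and still so for the second after the job is handed in, with the robot touching nothing.
It also fails if it takes over 70 s, if anything falls off the work surface, if the arm or the gripper's body presses on something with over 40 N, if the wrist force passes 120 N, or if a joint passes its speed limit or range.

## Working session

There is one attempt and no reset: what is moved stays moved. The work goes in short steps, Python scripts to look and compute and a shell command to move; the robot and the scene stay as the last step left them, time stands still between calls to the robot, and variables do not carry over. Pictures are saved under pics/ and viewed, and the job is handed in when it is done.

```bash
mkdir -p pics; ls; python3 - <<'E'
from station import robot
import cv2
for n in("scene","top"):
    im=robot.read_camera(n); cv2.imwrite(f"pics/{n}0.png",im[:,:,::-1]); print(n,robot.camera_params(n))
print(robot.sense())
E
```

```text
pics
scene {'fx': 385.717139651006, 'fy': 385.717139651006, 'cx': 276.92763094165775, 'cy': 201.08465425480063, 'position': array([-0.02946018,  0.38187552,  0.70484673]), 'attitude': array([-0.20994523,  0.3692479 ,  0.79076973, -0.44075187])}
top {'fx': 413.4026052468588, 'fy': 413.4026052468588, 'cx': 275.80131846639944, 'cy': 208.80411766564353, 'position': array([0.45136949, 0.01729965, 1.15455573]), 'attitude': array([ 0.04891932, -0.03482796, -0.70409657,  0.70756055])}
{'time_s': 0.1, 'joints': array([ 1.20480391,  0.53708712, -0.00441482,  1.53874394,  0.00259897,
        1.0673304 , -0.07121788]), 'joint_velocities': array([-0.00102982, -0.00208348, -0.00164298, -0.00287297,  0.00036686,
       -0.0006189 , -0.00059651]), 'effort': array([ 2.72446843e-03, -5.72077847e+01,  9.93964076e-01, -2.52231842e+01,
       -5.61101222e-02,  1.34713791e-02,  1.09092031e-06]), 'ee_pos': array([ 0.19177685, -0.62050602,  0.24894089]), 'orientation': array([ 9.88783831e-01,  1.49351684e-01, -1.79100183e-04, -7.60801347e-04]), 'ft_force': array([ 0.53706423, -0.57299468, -0.48900344]), 'torque': array([ 0.00198047,  0.0093576 , -0.02959908]), 'opening': 0.0880656488723461}
```

View pics/scene0.png

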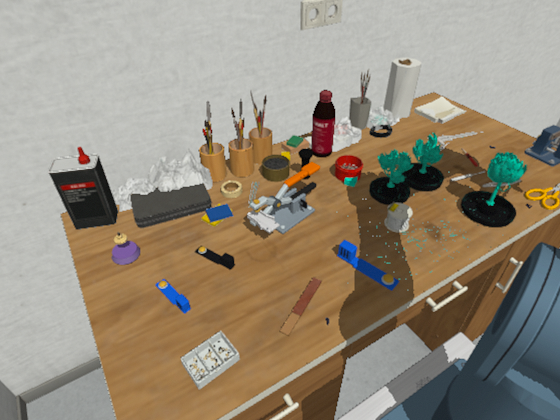

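View pics/top0.png

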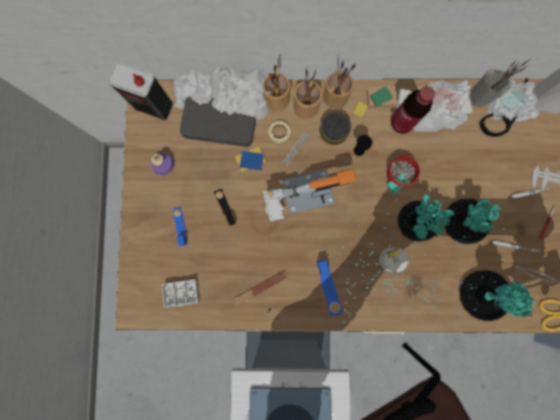

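```bash
cat > h.py <<'E'
import numpy as np,cv2
from scipy.spatial.transform import Rotation as R
from station import robot
def ray(n,u,v):
    p=robot.camera_params(n); d=np.array([(u-p['cx'])/p['fx'],-(v-p['cy'])/p['fy'],-1.])
    return np.array(p['position']),R.from_quat(p['attitude']).apply(d)
def plane(n,u,v,z):
    o,d=ray(n,u,v); return o+d*(z-o[2])/d[2]
def two(us,ut):
    A=[];b=[];rs=[ray('scene',*us),ray('top',*ut)]
    for o,d in rs:
        d=d/np.linalg.norm(d);M=np.eye(3)-np.outer(d,d);A.append(M);b.append(M@o)
    x=np.linalg.solve(sum(A),sum(b)); return x,[np.linalg.norm(np.cross(x-o,d/np.linalg.norm(d))) for o,d in rs]
def proj(n,P):
    p=robot.camera_params(n); c=R.from_quat(p['attitude']).inv().apply(np.array(P)-p['position'])
    return p['cx']+p['fx']*c[...,0]/-c[...,2], p['cy']+p['fy']*c[...,1]/c[...,2]
def crop(n,x,y,w,h,s,name):
    im=robot.read_camera(n)[:,:,::-1]
    cv2.imwrite(f'pics/{name}.png',cv2.resize(im[y:y+h,x:x+w],None,fx=s,fy=s,interpolation=cv2.INTER_CUBIC))
def crops(name):
    pass
E
python3 - <<'E'
import cv2,numpy as np
s=cv2.imread('pics/scene0.png');t=cv2.imread('pics/top0.png')
f=lambda i,x,y,w,h,k:cv2.resize(i[y:y+h,x:x+w],None,fx=k,fy=k,interpolation=cv2.INTER_CUBIC)
cv2.imwrite('pics/a.png',np.hstack([f(s,150,240,90,80,4),f(t,150,180,90,80,4)]))
cv2.imwrite('pics/b.png',f(s,235,150,100,90,6))
cv2.imwrite('pics/c.png',f(t,255,155,110,70,7))
E
```

```text
(no output)
```

View pics/a.png

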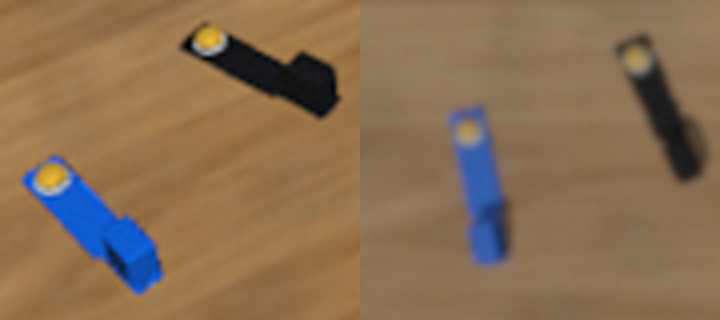

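View pics/b.png

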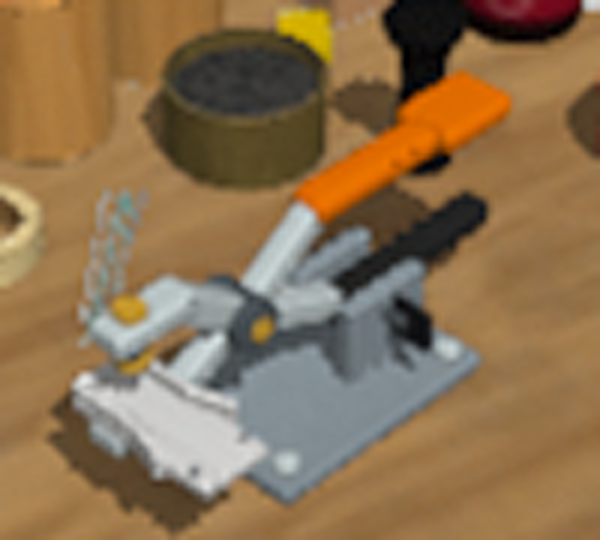

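View pics/c.png

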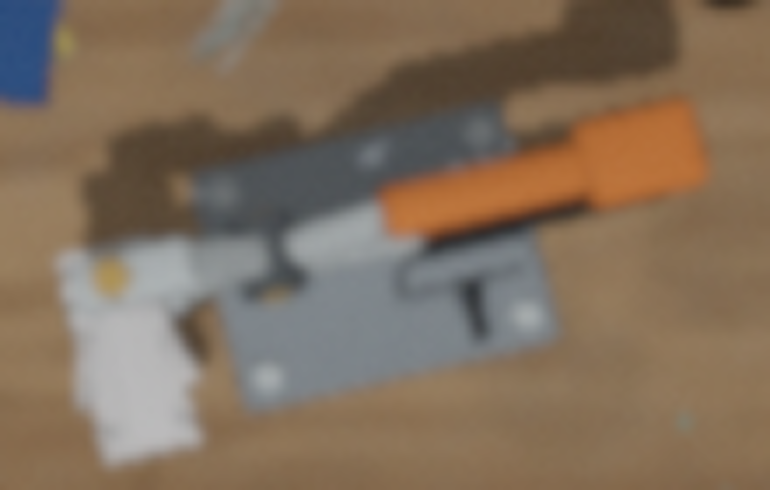

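The blue candidates are the small tag (scene 172,296 / top 180,226) and a larger one (scene 365,265 / top 330,288). There is also a black tag at top (225,207). The crop shows the small one with a brass cap and a grip block, so it is the tag meant. In the pliers crops, the screw head is at top (271,195), the orange end is at top (347,177), and the nest opens downward in the image, towards the robot.

```bash
python3 - <<'E'
from h import *
s=cv2.imread('pics/scene0.png');t=cv2.imread('pics/top0.png')
def comps(im,lo,hi,mn):
    m=cv2.inRange(cv2.cvtColor(im,cv2.COLOR_BGR2HSV),lo,hi)
    n,l,st,c=cv2.connectedComponentsWithStats(m)
    return [(st[i].tolist(),c[i].round(1).tolist(),np.round(cv2.minAreaRect(np.argwhere(l==i)[:,::-1].astype(np.float32))[0:3:1][0],1),cv2.minAreaRect(np.argwhere(l==i)[:,::-1].astype(np.float32))[1:]) for i in range(1,n) if st[i][4]>mn]
print('blue');[print(c) for im in(s,t) for c in comps(im,(105,120,60),(125,255,255),60)]
print('orange');[print(c) for im in(s,t) for c in comps(im,(5,190,150),(16,255,255),20)]
print('brass');[print(c) for im in(s,t) for c in comps(im,(16,110,120),(26,255,255),4) if c[0][4]<120]
print('cap',two((163,284.2),(177,212.8)), plane('top',177,212.8,.013), plane('scene',163,284.2,.013))
print('screw',two((256.7,201.3),(270.9,194.6)),plane('top',270.9,194.6,.119),plane('scene',256.7,201.3,.119))
u,v=642/7+255,153/7+155
print('handle',plane('top',u,v,.112))
for q in[(572,130),(690,95),(708,180),(597,208)]: print(plane('top',q[0]/7+255,q[1]/7+155,.112).round(4))
E
```

```text
blue
([206, 204, 27, 18, 285], [218.6, 212.3], array([218.7, 212. ]), ((13.331280708312988, 24.031389236450195), 74.74488067626953))
([337, 240, 62, 50, 767], [361.9, 263.6], array([367.3, 265.2]), ((69.58003997802734, 18.128921508789062), 34.508522033691406))
([156, 283, 34, 30, 376], [175.5, 297.6], array([173.7, 295.1]), ((41.25282287597656, 12.636000633239746), 41.987213134765625))
([241, 152, 22, 17, 284], [251.3, 160.2], array([251.4, 160.2]), ((19.563480377197266, 14.467110633850098), 9.462322235107422))
([175, 215, 11, 30, 211], [180.3, 229.9], array([180.3, 229.7]), ((29.274221420288086, 7.778174877166748), 81.8698959350586))
([318, 260, 21, 45, 441], [327.3, 282.5], array([326.8, 281.7]), ((44.0667610168457, 11.036120414733887), 73.44293212890625))
orange
([284, 162, 36, 25, 308], [302.7, 173.1], array([301.2, 173.6]), ((10.804409980773926, 38.24418640136719), 59.03623962402344))
brass
([407, 63, 3, 2, 5], [407.8, 63.4], array([408. ,  63.5]), ((1.0, 2.0), 90.0))
([254, 109, 4, 9, 15], [255.5, 112.9], array([255.6, 113. ]), ((8.00367546081543, 1.697749376296997), 75.9637603
[... 7434 characters left out ...]
ray([275.2, 304.6]), ((3.5777084827423096, 2.683281421661377), 26.56505012512207))
([280, 304, 4, 4, 10], [281.4, 305.7], array([281.5, 305.5]), ((3.0, 3.0), 90.0))
cap (array([0.57552968, 0.31763525, 0.00648057]), [np.float64(0.0003759098025525729), np.float64(0.00037590980255264116)]) [0.57498802 0.31628221 0.013     ] [0.5696423  0.31791975 0.013     ]
screw (array([0.61242663, 0.05079112, 0.10600216]), [np.float64(0.0007444685720301267), np.float64(0.0007444685720301362)]) [0.61083627 0.05099429 0.119     ] [0.59801902 0.05741161 0.119     ]
handle [ 0.65834689 -0.14222955  0.112     ]
[ 0.6668 -0.1168  0.112 ]
[ 0.6799 -0.16    0.112 ]
[ 0.6484 -0.1661  0.112 ]
[ 0.6379 -0.1256  0.112 ]
```

```bash
python3 - <<'E'
from h import *
s=cv2.imread('pics/scene0.png');t=cv2.imread('pics/top0.png')
f=lambda i,x,y,w,h,k:cv2.resize(i[y:y+h,x:x+w],None,fx=k,fy=k,interpolation=cv2.INTER_CUBIC)
cv2.imwrite('pics/d.png',np.hstack([f(s,150,275,45,40,8),f(t,160,205,45,40,8)]))
cv2.imwrite('pics/e.png',f(t,258,180,40,50,12))
print('plants', two((395,165),(432,217)),two((427,147),(481,215)),two((507,165),(513,297)),two((324,96),(425,95)))
E
```

```text
plants (array([ 0.55835292, -0.36061649,  0.09402628]), [np.float64(0.0005516608716258356), np.float64(0.0005516608716258309)]) (array([ 0.55984552, -0.47876172,  0.1124503 ]), [np.float64(0.0026247836860989696), np.float64(0.002624783686098969)]) (array([ 0.35932329, -0.52834404,  0.14785176]), [np.float64(0.004832027483898988), np.float64(0.004832027483898955)]) (array([ 0.84051953, -0.31748746,  0.19948685]), [np.float64(0.0006810554492451342), np.float64(0.0006810554492450775)])
```

View pics/d.png

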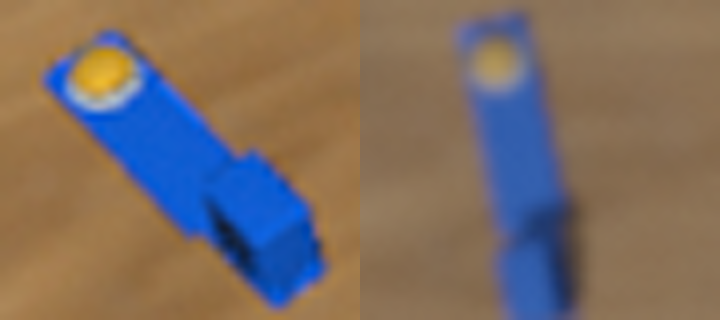

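View pics/e.png

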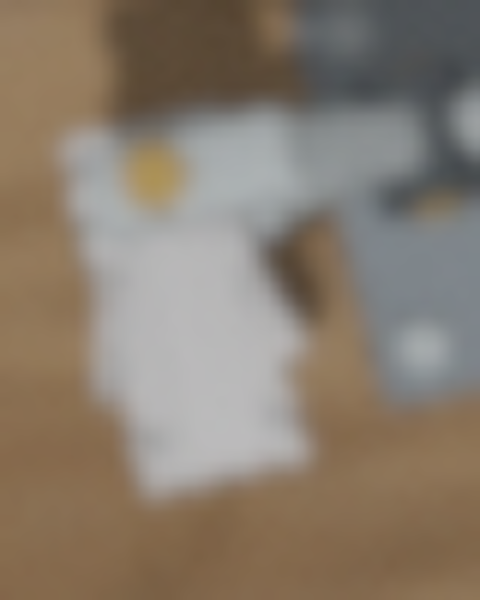

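```bash
python3 - <<'E'
from h import *
def S(x,y,z): return plane('scene',150+(x+.5)/8-.5,275+(y+.5)/8-.5,z)
def T(x,y,z): return plane('top',160+(x-360+.5)/8-.5,205+(y+.5)/8-.5,z)
def yaw(a,b): return np.degrees(np.arctan2(*(a-b)[1::-1])).round(1)
print('yaw',yaw(S(45,80,.003),S(195,238,.003)),yaw(S(120,32,.005),S(240,155,.005)),yaw(T(460,28,.003),T(497,230,.003)),yaw(T(528,15,.005),T(568,195,.005)))
print('block S',S(257,200,.031)); q=[S(*c,.031)[:2] for c in[(250,152),(310,205),(265,248),(203,195)]];print(np.round(q,4))
print('cap S',S(103,68,.013),'T',T(497,60,.013))
def E(x,y,z): return plane('top',258+(x+.5)/12-.5,180+(y+.5)/12-.5,z)
print('nest front corners',E(150,497,.06),E(310,462,.06))
print('front edge',E(150,497,.06)-E(310,462,.06))
# scene nest front corners b.png
def B(x,y,z): return plane('scene',235+(x+.5)/6-.5,150+(y+.5)/6-.5,z)
print(B(208,493,.06),B(265,452,.067),B(208,493,.06))
print('screwS',B(130,308,.107),'T',E(155,178,.113))
print('handle scene', [B(*c,.112).round(4) for c in[(400,115),(462,75),(510,100),(440,145)]])
E
```

```text
yaw 13.6 13.3 12.3 14.3
block S [0.49446714 0.29943876 0.031     ]
[[0.51   0.2955]
 [0.4857 0.2882]
 [0.4792 0.303 ]
 [0.5034 0.3109]]
cap S [0.57338711 0.31794828 0.013     ] T [0.57705559 0.31723043 0.013     ]
nest front corners [0.5490618  0.05466713 0.06      ] [0.55699738 0.01925936 0.06      ]
front edge [-0.00793558  0.03540777  0.        ]
[0.54602331 0.05490908 0.06      ] [0.54788362 0.02704895 0.067     ] [0.54602331 0.05490908 0.06      ]
screwS [0.61272205 0.05098084 0.107     ] T [0.61233673 0.05232015 0.113     ]
handle scene [array([ 0.6612, -0.114 ,  0.112 ]), array([ 0.6724, -0.1558,  0.112 ]), array([ 0.6446, -0.1625,  0.112 ]), array([ 0.633 , -0.1159,  0.112 ])]
```

Blue tag: yaw about 13.5°, block centre about (0.4965, 0.299). Nest: about (0.612, 0.051), yaw about 13.3°. Moving now.

```bash
cat > st.py <<'E'
from h import *
import sys
s=robot.sense(); r=R.from_quat(s['orientation']); X=r.as_matrix()
print('t',round(s['time_s'],2),'pos',s['ee_pos'].round(4),'yaw',np.degrees(np.arctan2(X[1,0],X[0,0])).round(2),'zdir',X[:,2].round(3),'F',s['ft_force'].round(1),'op',round(s['opening'],4))
if len(sys.argv)>3:
    t=np.array([float(v) for v in sys.argv[1:4]]); print('to go tool xyz',(r.inv().apply(t-s['ee_pos'])).round(4))
    if len(sys.argv)>4: print('turn',np.radians(np.degrees(np.arctan2(X[1,0],X[0,0]))-float(sys.argv[4])).round(4))
E
python3 -m crank '[[0,0,0,0.065,0.06],[0.04,-0.04,0,0,0.06],[0.04,-0.04,0,0,0.06],[0.04,-0.04,0,0,0.06],[0.04,-0.04,0,0,0.06],[0.04,-0.04,0,0,0.06],[0.04,-0.04,0,0,0.06],[0.04,-0.04,0,0,0.06],[0.04,-0.04,0,0,0.06],[0.04,-0.04,0,0,0.06],[0.02,-0.05,0,0,0.06],[0.02,-0.05,0,0,0.06]]' 20
python3 st.py 0.4965 0.2988 0.15 13.5
```

```text
time_s: 1.6
ee_pos: [0.4816, -0.0671, 0.246]
orientation: [0.994, 0.112, -0.002, -0.002]
ft_force: [0.5, 0.4, -0.2]
opening: 0.0598
t 1.6 pos [ 0.4816 -0.0671  0.246 ] yaw 12.83 zdir [-0.004  0.003 -1.   ] F [ 0.5  0.4 -0.2] op 0.0598
to go tool xyz [ 0.096  -0.3532  0.0969]
turn -0.0117
```

```bash

python3 -m crank '[[0.01,-0.05,0,0,0.06],[0.015,-0.05,0.01,0,0.06],[0.015,-0.05,0.01,0,0.06],[0.015,-0.05,0.01,0,0.06],[0.015,-0.05,0.01,0,0.06],[0.015,-0.05,0.01,0,0.06],[0.01,-0.04,0.01,0,0.06],[0,0,0.03,-0.012,0.06],[0,0,0,0,0.06]]'
python3 st.py 0.4965 0.2988 0.036 13.5
```

```text
time_s: 2.72
ee_pos: [0.4959, 0.3018, 0.1528]
orientation: [0.993, 0.121, -0.002, -0.002]
ft_force: [-0.1, -0.6, -0.3]
opening: 0.0603
t 2.73 pos [0.4959 0.3018 0.1528] yaw 13.86 zdir [-0.005  0.003 -1.   ] F [-0.1 -0.6 -0.3] op 0.0603
to go tool xyz [0.0004 0.0036 0.1168]
turn 0.0063
```

```bash

python3 -m crank '[[0,0.003,0.04,0.006,0.06],[0,0.001,0.04,0,0.06],[0,0,0.03,0,0.06],[0,0,0.01,0,0.06],[0,0,0,0,0.06]]'
python3 st.py 0.4965 0.2988 0.018 13.5
python3 - <<'E'
from h import *
s=robot.read_camera('scene')[:,:,::-1];t=robot.read_camera('top')[:,:,::-1]
f=lambda i,x,y,w,h,k:cv2.resize(i[y:y+h,x:x+w],None,fx=k,fy=k,interpolation=cv2.INTER_CUBIC)
cv2.imwrite('pics/f.png',np.hstack([f(s,130,250,80,80,5),f(t,140,190,80,80,5)]))
E
```

```text
time_s: 3.35
ee_pos: [0.5014, 0.2979, 0.0357]
orientation: [0.993, 0.115, 0.001, -0.003]
ft_force: [0.6, -0.6, -0.1]
opening: 0.0601
t 3.35 pos [0.5014 0.2979 0.0357] yaw 13.18 zdir [ 0.002  0.007 -1.   ] F [ 0.6 -0.6 -0.1] op 0.0601
to go tool xyz [-0.0046 -0.0018  0.0177]
turn -0.0056
```

View pics/f.png

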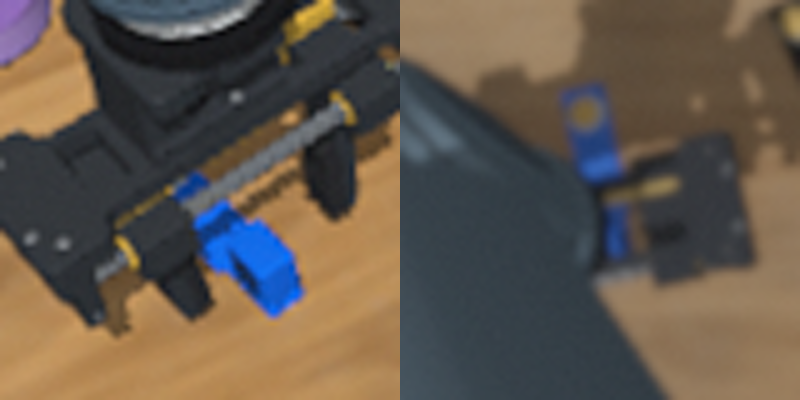

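```bash
python3 - <<'E'
from h import *
x=robot.sense(); T=R.from_quat(x['orientation']).as_matrix(); p=x['ee_pos']
for yy in(-.03,.03):
    P=p+T@[0,yy,.011]; u,v=proj('scene',P); a,b=proj('top',P); print('tip',yy,(u-130)*5,(v-250)*5,'top',400+(a-140)*5,(b-190)*5)
P=[.4965,.2988,.031]; u,v=proj('scene',P);a,b=proj('top',P);print('blk',(u-130)*5,(v-250)*5,400+(a-140)*5,(b-190)*5)
E
```

```text
tip -0.03 195.33597893144616 284.52273387726393 top 553.3229018668142 256.4683338683427
tip 0.03 315.05702774374424 201.5579103585432 top 660.4253244541121 232.03061763555922
blk 258.1359965882845 243.7046450402488 603.4913857462298 253.71023906441607
```

```bash

python3 -m crank '[[-0.004,-0.002,0.013,-0.005,0.05],[0,0,0.006,0,0.05],[0,0,0,0,0.05]]'
python3 st.py 0.4965 0.2988 0.018 13.5
```

```text
time_s: 3.82
ee_pos: [0.4984, 0.3004, 0.0183]
orientation: [0.993, 0.117, 0.004, -0.004]
ft_force: [0.3, -0.1, 0.0]
opening: 0.0504
t 3.83 pos [0.4984 0.3004 0.0183] yaw 13.48 zdir [ 0.006  0.009 -1.   ] F [ 0.3 -0.1  0. ] op 0.0504
to go tool xyz [-0.0022  0.0011  0.0003]
turn -0.0003
```

```bash

python3 -m crank '[[-0.001,0.001,0,0,0.03],[0,0,0,0,0.015],[0,0,0,0,0.01],[0,0,0,0,0.01],[0,0,0,0,0.01],[0,0,0,0,0.01]]' 30
python3 st.py 0.4965 0.2988 0.018 13.5
```

```text
time_s: 4.58
ee_pos: [0.4979, 0.2992, 0.0187]
orientation: [0.993, 0.117, 0.004, -0.004]
ft_force: [-0.2, -0.1, -0.7]
opening: 0.0178
t 4.58 pos [0.4979 0.2992 0.0187] yaw 13.48 zdir [ 0.007  0.01  -1.   ] F [-0.2 -0.1 -0.7] op 0.0178
to go tool xyz [-0.0014  0.0001  0.0007]
turn -0.0004
```

```bash

python3 -m crank '[[0,0,-0.03,0,0.01],[0,0,-0.04,0,0.01],[0,0,-0.04,0,0.01],[0,0,0,0,0.01]]' 30
python3 st.py 0.4965 0.2988 0.13 13.3
python3 - <<'E'
from h import *
s=robot.read_camera('scene')[:,:,::-1];t=robot.read_camera('top')[:,:,::-1]
f=lambda i,x,y,w,h,k:cv2.resize(i[y:y+h,x:x+w],None,fx=k,fy=k,interpolation=cv2.INTER_CUBIC)
cv2.imwrite('pics/g.png',np.hstack([f(s,130,230,80,80,5),f(t,140,180,80,80,5)]))
E
```

```text
time_s: 5.08
ee_pos: [0.4965, 0.2978, 0.1308]
orientation: [0.993, 0.118, 0.003, -0.004]
ft_force: [0.4, -0.0, -1.1]
opening: 0.0178
t 5.08 pos [0.4965 0.2978 0.1308] yaw 13.5 zdir [ 0.005  0.008 -1.   ] F [ 0.4 -0.  -1.1] op 0.0178
to go tool xyz [ 0.0003 -0.0009  0.0008]
turn 0.0034
```

View pics/g.png

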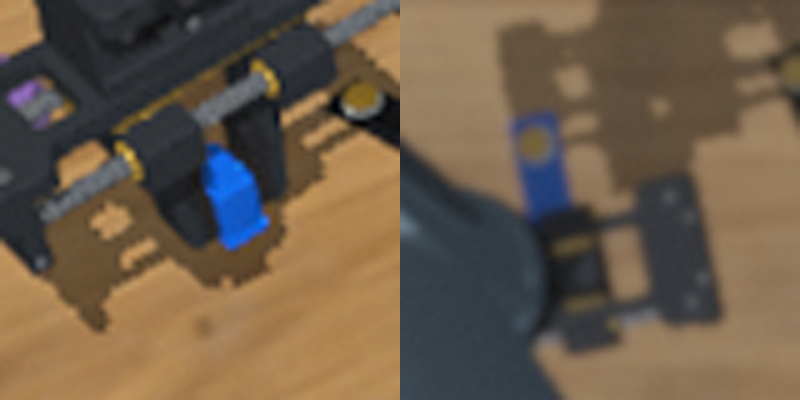

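```bash
python3 - <<'E'
from h import *
x=robot.sense(); T=R.from_quat(x['orientation']); p=x['ee_pos']
t=robot.read_camera('top')[:,:,::-1][195:225,155:180]
m=cv2.inRange(cv2.cvtColor(t,cv2.COLOR_BGR2HSV),(12,60,60),(40,255,255)); 
n,l,st,c=cv2.connectedComponentsWithStats(m); i=1+np.argmax(st[1:,4]); print(st[i],c[i])
P=plane('top',155+c[i][0],195+c[i][1],.125); print(P,T.inv().apply(P-p))
E
```

```text
[  0   0  25  29 439] [11.91116173 10.6332574 ]
[0.58095229 0.31316521 0.125     ] [0.08788126 0.00379711 0.00279534]
```

```bash
python3 - <<'E'
from h import *
x=robot.sense(); T=R.from_quat(x['orientation']); p=x['ee_pos']
t=robot.read_camera('top')[:,:,::-1]
cv2.imwrite('pics/g2.png',cv2.resize(t[198:230,155:187],None,fx=18,fy=18,interpolation=cv2.INTER_CUBIC))
P=plane('top',166.8,208.6,.125); print(P,T.inv().apply(P-p))
E
```

```text
[0.5734109  0.31316502 0.125     ] [0.08109491 0.00189018 0.00192645]
```

View pics/g2.png

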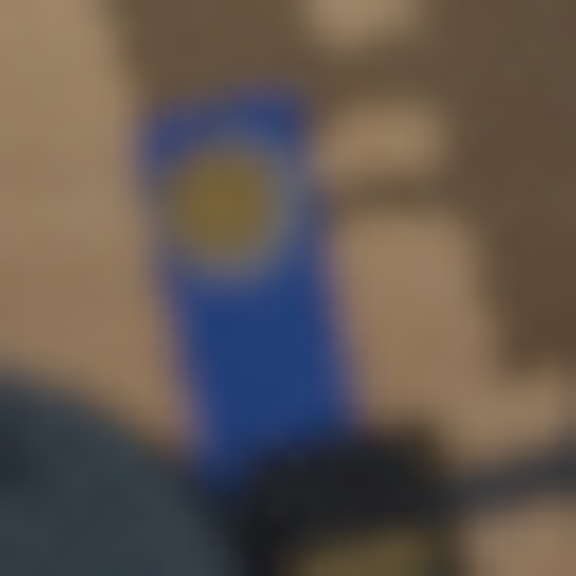

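```bash

python3 -m crank '[[-0.02,0.03,0,0,0.01],[-0.02,0.045,0,0,0.01],[-0.02,0.045,0,0,0.01],[-0.02,0.045,0,0,0.01],[-0.02,0.045,0,0,0.01],[-0.01,0.045,0,0,0.01],[0,0.02,0,0,0.01],[0,0,0,0,0.01]]'
python3 st.py 0.4515 0.013 0.092 13.3
```

```text
time_s: 6.28
ee_pos: [0.4431, -0.0061, 0.116]
orientation: [0.993, 0.118, -0.01, -0.002]
ft_force: [0.2, 1.5, 0.1]
opening: 0.018
t 6.28 pos [ 0.4431 -0.0061  0.116 ] yaw 13.59 zdir [-0.02   0.003 -1.   ] F [0.2 1.5 0.1] op 0.018
to go tool xyz [ 0.0131 -0.0164  0.0239]
turn 0.0051
```

```bash

python3 -m crank '[[0.013,-0.016,0.012,0.005,0.01],[0,0,0.006,0,0.01],[0,0,0,0,0.01]]'
python3 st.py 0.4515 0.013 0.092 13.3
python3 - <<'E'
from h import *
s=robot.read_camera('scene')[:,:,::-1];t=robot.read_camera('top')[:,:,::-1]
cv2.imwrite('pics/h.png',t); cv2.imwrite('pics/hs.png',s)
f=lambda i,x,y,w,h,k:cv2.resize(i[y:y+h,x:x+w],None,fx=k,fy=k,interpolation=cv2.INTER_CUBIC)
cv2.imwrite('pics/i.png',np.hstack([f(s,215,180,80,80,5),f(t,245,180,80,80,5)]))
E
```

```text
time_s: 6.65
ee_pos: [0.4498, 0.0151, 0.0959]
orientation: [0.993, 0.117, -0.011, -0.003]
ft_force: [0.2, 0.1, -0.3]
opening: 0.0178
t 6.65 pos [0.4498 0.0151 0.0959] yaw 13.47 zdir [-0.023  0.003 -1.   ] F [ 0.2  0.1 -0.3] op 0.0178
to go tool xyz [0.0013 0.0024 0.0038]
turn 0.003
```

View pics/i.png

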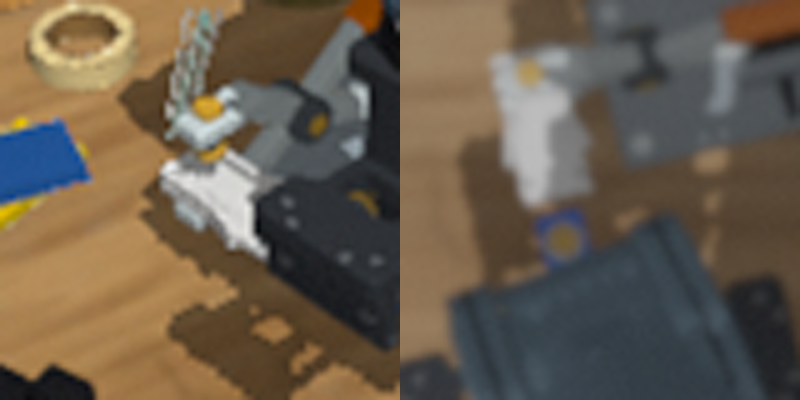

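```bash
python3 - <<'E'
from h import *
t=cv2.imread('pics/h.png')
f=lambda i,x,y,w,h,k:cv2.resize(i[y:y+h,x:x+w],None,fx=k,fy=k,interpolation=cv2.INTER_CUBIC)
cv2.imwrite('pics/j.png',f(t,258,185,34,56,10))
E
```

```text
(no output)
```

View pics/j.png

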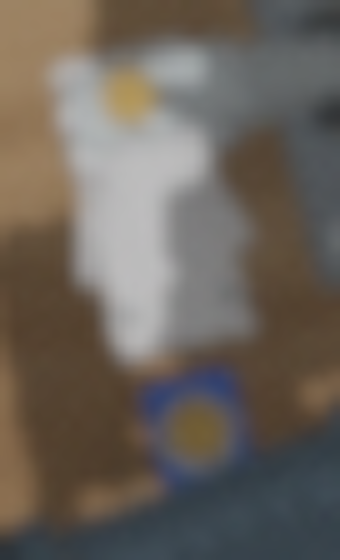

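```bash
python3 - <<'E'
from h import *
def J(x,y,z): return plane('top',258+(x+.5)/10-.5,185+(y+.5)/10-.5,z)
a=np.radians(13.3); ex=np.array([np.cos(a),np.sin(a)]); ey=np.array([-ex[1],ex[0]])
N=np.array([.612,.051])
for n,q in dict(cap=(202,428,.089),screw=(130,95,.112),nl=(120,362,.06),nr=(258,328,.06),tl=(140,385,.078),tr=(238,368,.078)).items():
    P=J(*q); d=P[:2]-N; print(n,P.round(4),'pliers x %.4f y %.4f'%(d@ex,d@ey))
x=robot.sense(); T=R.from_quat(x['orientation']); d=(x['ee_pos'][:2]-N); print('tcp',d@ex,d@ey, 'cap tool',T.inv().apply(J(202,428,.089)-x['ee_pos']))
E
```

```text
cap [0.53   0.0336 0.089 ] pliers x -0.0838 y 0.0020
screw [0.6133 0.0521 0.112 ] pliers x 0.0016 y 0.0008
nl [0.5496 0.056  0.06  ] pliers x -0.0596 y 0.0192
nr [0.5588 0.0193 0.06  ] pliers x -0.0590 y -0.0186
tl [0.542  0.0501 0.078 ] pliers x -0.0683 y 0.0152
tr [0.5466 0.0245 0.078 ] pliers x -0.0698 y -0.0107
tcp -0.1655818933423598 0.0020309417939805416 cap tool [0.08191952 0.00030142 0.00577807]
```

```bash

python3 -m crank '[[0,0.0015,0.009,0,0.01],[0,0,0,0,0.01]]'
python3 st.py 0.4515 0.013 0.081 13.6
python3 -m crank '[[0.01,0,0,0,0.01],[0.01,0,0,0,0.01],[0,0,0,0,0.01]]'
python3 st.py 0.4515 0.013 0.081 13.6
```

```text
time_s: 7.0
ee_pos: [0.4505, 0.0129, 0.0872]
orientation: [0.993, 0.117, -0.011, -0.003]
ft_force: [-0.6, 0.5, -1.1]
opening: 0.0177
t 7.0 pos [0.4505 0.0129 0.0872] yaw 13.4 zdir [-0.022  0.003 -1.   ] F [-0.6  0.5 -1.1] op 0.0177
to go tool xyz [0.0011 0.0001 0.0062]
turn -0.0035
time_s: 7.38
ee_pos: [0.4722, 0.0177, 0.0871]
orientation: [0.993, 0.116, -0.01, -0.003]
ft_force: [-0.5, -0.4, -1.2]
opening: 0.0179
t 7.38 pos [0.4722 0.0177 0.0871] yaw 13.37 zdir [-0.02   0.003 -1.   ] F [-0.5 -0.4 -1.2] op 0.0179
to go tool xyz [-0.0211 -0.0002  0.0065]
turn -0.004
```

```bash

python3 -m crank '[[0,0,0.003,0,0.01],[0,0,0.002,0,0.01],[0,0,0,0,0.01]]'
python3 st.py 
python3 -m crank '[[0,0,0.0015,0,0.01],[0,0,0,0,0.01]]'
python3 st.py
python3 - <<'E'
from h import *
s=robot.read_camera('scene')[:,:,::-1];t=robot.read_camera('top')[:,:,::-1]
f=lambda i,x,y,w,h,k:cv2.resize(i[y:y+h,x:x+w],None,fx=k,fy=k,interpolation=cv2.INTER_CUBIC)
cv2.imwrite('pics/k.png',np.hstack([f(s,230,185,50,56,8),f(t,258,185,34,56,8)]))
E
```

```text
time_s: 7.75
ee_pos: [0.4716, 0.0177, 0.0817]
orientation: [0.993, 0.116, -0.01, -0.003]
ft_force: [0.7, -0.6, -0.4]
opening: 0.0179
t 7.75 pos [0.4716 0.0177 0.0817] yaw 13.38 zdir [-0.021  0.003 -1.   ] F [ 0.7 -0.6 -0.4] op 0.0179
time_s: 8.0
ee_pos: [0.4716, 0.0177, 0.0803]
orientation: [0.993, 0.116, -0.01, -0.003]
ft_force: [-1.9, -0.3, 2.0]
opening: 0.018
t 8.0 pos [0.4716 0.0177 0.0803] yaw 13.38 zdir [-0.021  0.003 -1.   ] F [-1.9 -0.3  2. ] op 0.018
```

View pics/k.png

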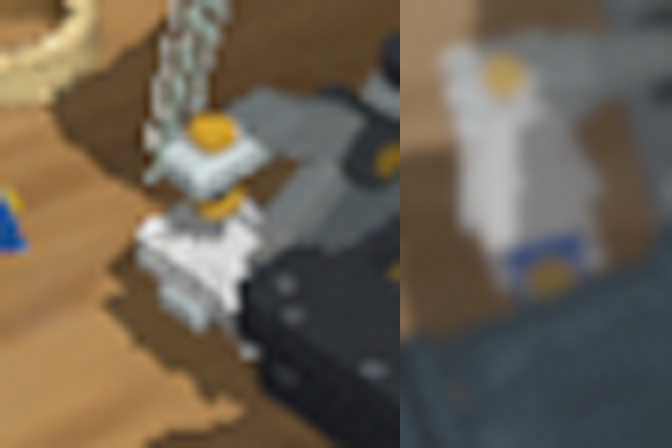

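```bash

python3 -m crank '[[0.006,0,-0.0005,0,0.01],[0.006,0,-0.0002,0,0.01],[0.006,0,-0.0002,0,0.01],[0,0,0,0,0.01]]'
python3 st.py 
python3 -m crank '[[0.006,0,-0.0002,0,0.01],[0.006,0,-0.0002,0,0.01],[0,0,0,0,0.01]]'
python3 st.py 0.534 0.032 0.079
```

```text
time_s: 8.6
ee_pos: [0.4909, 0.0222, 0.0809]
orientation: [0.993, 0.116, -0.01, -0.003]
ft_force: [0.1, 0.3, 0.2]
opening: 0.0179
t 8.6 pos [0.4909 0.0222 0.0809] yaw 13.38 zdir [-0.02   0.003 -1.   ] F [0.1 0.3 0.2] op 0.0179
time_s: 8.98
ee_pos: [0.5033, 0.0252, 0.081]
orientation: [0.993, 0.116, -0.01, -0.003]
ft_force: [0.4, -0.5, -0.8]
opening: 0.0175
t 8.97 pos [0.5033 0.0252 0.081 ] yaw 13.37 zdir [-0.02   0.003 -1.   ] F [ 0.4 -0.5 -0.8] op 0.0175
to go tool xyz [0.0315 0.0005 0.0014]
```

```bash

python3 -m crank '[[0.006,0,0.0002,0,0.01],[0.006,0,-0.0001,0,0.01],[0,0,0,0,0.01]]'
python3 st.py 
python3 -m crank '[[0.006,0,-0.0001,0,0.01],[0.004,0,-0.0001,0,0.01],[0,0,0,0,0.01]]'
python3 st.py 0.534 0.032 0.079
```

```text
time_s: 9.35
ee_pos: [0.5159, 0.0282, 0.0808]
orientation: [0.993, 0.116, -0.01, -0.003]
ft_force: [-0.0, 0.2, 0.0]
opening: 0.0176
t 9.35 pos [0.5159 0.0282 0.0808] yaw 13.37 zdir [-0.02   0.003 -1.   ] F [-0.   0.2  0. ] op 0.0176
time_s: 9.72
ee_pos: [0.5264, 0.0306, 0.0808]
orientation: [0.993, 0.116, -0.01, -0.003]
ft_force: [-0.2, 0.0, 0.3]
opening: 0.018
t 9.72 pos [0.5264 0.0306 0.0808] yaw 13.37 zdir [-0.02   0.003 -1.   ] F [-0.2  0.   0.3] op 0.018
to go tool xyz [0.0077 0.0005 0.0016]
```

```bash

python3 -m crank '[[0.004,0,0,0,0.01],[0,0,0,0,0.01]]'
python3 st.py 
python3 -m crank '[[0.003,0,0,0,0.01],[0,0,0,0,0.01]]'
python3 st.py 0.534 0.032 0.079
python3 -m crank '[[0.002,0,0,0,0.01],[0,0,0,0,0.01]]'
python3 st.py 0.534 0.032 0.079
```

```text
time_s: 9.98
ee_pos: [0.5305, 0.0316, 0.0807]
orientation: [0.993, 0.116, -0.01, -0.003]
ft_force: [-0.5, -0.2, 0.4]
opening: 0.018
t 9.97 pos [0.5305 0.0316 0.0807] yaw 13.37 zdir [-0.02   0.003 -1.   ] F [-0.5 -0.2  0.4] op 0.018
time_s: 10.22
ee_pos: [0.5337, 0.0323, 0.0807]
orientation: [0.993, 0.116, -0.01, -0.003]
ft_force: [0.3, -0.3, 0.4]
opening: 0.0178
t 10.22 pos [0.5337 0.0323 0.0807] yaw 13.37 zdir [-0.02   0.003 -1.   ] F [ 0.3 -0.3  0.4] op 0.0178
to go tool xyz [0.0003 0.0004 0.0017]
time_s: 10.48
ee_pos: [0.5339, 0.0323, 0.0803]
orientation: [0.993, 0.116, -0.011, -0.002]
ft_force: [-1.4, -0.1, 2.2]
opening: 0.0174
t 10.47 pos [0.5339 0.0323 0.0803] yaw 13.37 zdir [-0.023  0.002 -1.   ] F [-1.4 -0.1  2.2] op 0.0174
to go tool xyz [0.0001 0.0003 0.0013]
```

```bash

python3 -m crank '[[0.003,0,-0.0001,0,0.01]]'
python3 st.py 0.534 0.032 0.079
python3 -m crank '[[0.004,0,-0.0001,0,0.01]]'
python3 st.py 0.534 0.032 0.079
python3 -m crank '[[0,0,0,0,0.01]]'
python3 st.py
python3 - <<'E'
from h import *
s=robot.read_camera('scene')[:,:,::-1];t=robot.read_camera('top')[:,:,::-1]
f=lambda i,x,y,w,h,k:cv2.resize(i[y:y+h,x:x+w],None,fx=k,fy=k,interpolation=cv2.INTER_CUBIC)
cv2.imwrite('pics/l.png',np.hstack([f(s,230,185,50,56,8),f(t,258,175,34,56,8)]))
E
```

```text
time_s: 10.6
ee_pos: [0.5341, 0.0323, 0.0797]
orientation: [0.993, 0.116, -0.014, -0.002]
ft_force: [-10.7, -2.7, 4.2]
opening: 0.0176
t 10.6 pos [0.5341 0.0323 0.0797] yaw 13.37 zdir [-0.029  0.001 -1.   ] F [-10.7  -2.7   4.2] op 0.0176
to go tool xyz [-0.0001  0.0002  0.0007]
time_s: 10.72
ee_pos: [0.5342, 0.0323, 0.0788]
orientation: [0.993, 0.116, -0.019, -0.001]
ft_force: [-11.7, -2.4, 5.7]
opening: 0.0176
t 10.72 pos [0.5342 0.0323 0.0788] yaw 13.37 zdir [-0.037 -0.002 -0.999] F [-11.7  -2.4   5.7] op 0.0176
to go tool xyz [-0.0003  0.0003 -0.0002]
time_s: 10.85
ee_pos: [0.534, 0.0323, 0.0787]
orientation: [0.993, 0.116, -0.019, -0.001]
ft_force: [0.2, 0.7, 3.3]
opening: 0.0178
t 10.85 pos [0.534  0.0323 0.0787] yaw 13.38 zdir [-0.038 -0.002 -0.999] F [0.2 0.7 3.3] op 0.0178
```

View pics/l.png

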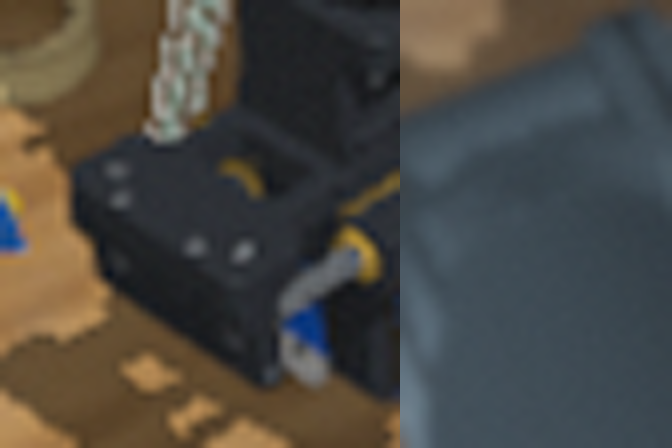

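```bash

python3 -m crank '[[0,0,0,0,0.022],[0,0,0,0,0.03],[0,0,0,0,0.04],[0,0,0,0,0.05],[0,0,0,0,0.05]]'
python3 st.py
python3 -m crank '[[0,0,-0.01,0,0.05],[0,0,-0.02,0,0.05],[-0.005,0,-0.03,0,0.05],[-0.02,0,-0.04,0,0.05],[-0.03,-0.02,-0.04,0,0.05],[-0.03,0.04,0,0,0.05],[0,0,0,0,0.05]]'
python3 st.py
python3 - <<'E'
from h import *
s=robot.read_camera('scene')[:,:,::-1];t=robot.read_camera('top')[:,:,::-1]
f=lambda i,x,y,w,h,k:cv2.resize(i[y:y+h,x:x+w],None,fx=k,fy=k,interpolation=cv2.INTER_CUBIC)
cv2.imwrite('pics/m.png',np.hstack([f(s,230,185,50,56,8),f(t,258,180,48,56,8)]))
E
```

```text
time_s: 11.58
ee_pos: [0.5357, 0.0327, 0.079]
orientation: [0.993, 0.116, -0.017, -0.002]
ft_force: [-0.4, 0.3, -0.6]
opening: 0.0502
t 11.57 pos [0.5357 0.0327 0.079 ] yaw 13.36 zdir [-0.034 -0.001 -0.999] F [-0.4  0.3 -0.6] op 0.0502
time_s: 12.45
ee_pos: [0.4617, -0.0068, 0.2303]
orientation: [0.993, 0.117, -0.015, -0.001]
ft_force: [-0.1, -0.3, -0.6]
opening: 0.0502
t 12.45 pos [ 0.4617 -0.0068  0.2303] yaw 13.41 zdir [-0.03  -0.001 -1.   ] F [-0.1 -0.3 -0.6] op 0.0502
```

View pics/m.png

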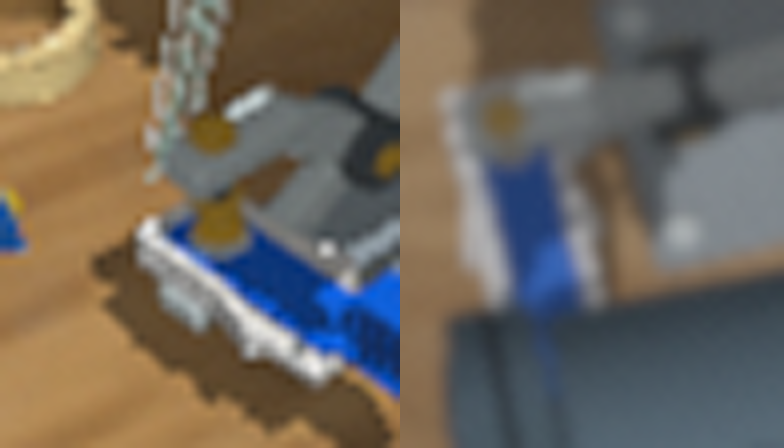

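Picture m shows the tag in the nest with its cap under the punch. Going to the handle next.

```bash

python3 -m crank '[[0.02,0.04,0,0,0],[0.04,0.04,0,0,0],[0.04,0.04,0,0,0],[0.04,0.04,0,0,0],[0.015,0.015,0,0,0],[0,0,0,0,0],[0,0,0,0,0]]' 20
python3 st.py 0.6575 -0.142 0.15 13.4
python3 - <<'E'
from h import *
s=robot.read_camera('scene')[:,:,::-1];t=robot.read_camera('top')[:,:,::-1]
cv2.imwrite('pics/n0s.png',s);cv2.imwrite('pics/n0t.png',t)
f=lambda i,x,y,w,h,k:cv2.resize(i[y:y+h,x:x+w],None,fx=k,fy=k,interpolation=cv2.INTER_CUBIC)
cv2.imwrite('pics/n.png',np.hstack([f(s,230,140,100,90,4),f(t,250,165,100,90,4)]))
E
```

```text
time_s: 13.42
ee_pos: [0.664, -0.1294, 0.2219]
orientation: [0.992, 0.125, -0.014, -0.005]
ft_force: [0.3, -0.4, -0.2]
opening: 0.0006
t 13.43 pos [ 0.664  -0.1294  0.2219] yaw 14.38 zdir [-0.029  0.006 -1.   ] F [ 0.3 -0.4 -0.2] op 0.0006
to go tool xyz [-0.0075  0.0116  0.072 ]
turn 0.0172
```

View pics/n.png

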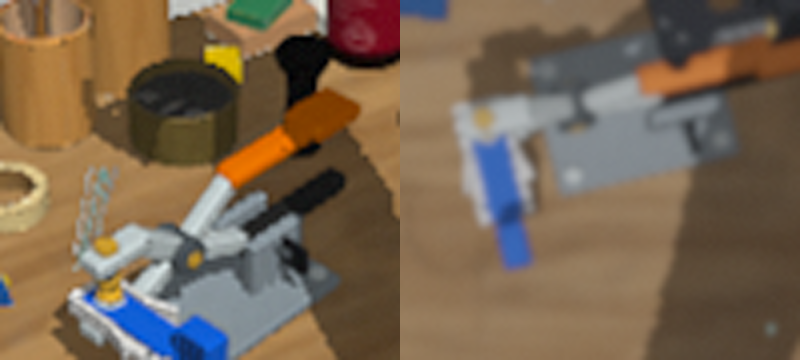

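```bash
python3 - <<'E'
from h import *
t=cv2.imread('pics/n0t.png');s=cv2.imread('pics/n0s.png')
f=lambda i,x,y,w,h,k:cv2.resize(i[y:y+h,x:x+w],None,fx=k,fy=k,interpolation=cv2.INTER_CUBIC)
cv2.imwrite('pics/o.png',np.hstack([f(s,243,190,50,48,8),f(t,260,187,30,48,8)]))
a=np.radians(13.4); ex=np.array([np.cos(a),np.sin(a)]); ey=np.array([-ex[1],ex[0]]);N=np.array([.6125,.051])
for x,z in((-.061,.06),(-.067,.091),(-.095,.091)):
  for y in(-.009,.009):
    P=np.r_[N+x*ex+y*ey,z]; print(x,y,[( (u-243+.5)*8,(v-190+.5)*8) for u,v in[proj('scene',P)]],[(400+(u-260+.5)*8,(v-187+.5)*8) for u,v in[proj('top',P)]])
E
```

```text
-0.061 -0.009 [(np.float64(274.362797339988), np.float64(287.2886797953852))] [(np.float64(564.3495417815593), np.float64(257.46791778351417))]
-0.061 0.009 [(np.float64(231.99866094969684), np.float64(316.5717708642719))] [(np.float64(511.59675945445497), np.float64(269.74728613210095))]
-0.067 -0.009 [(np.float64(287.9538393667767), np.float64(220.85633690300847))] [(np.float64(567.6649315707414), np.float64(266.4108986825863))]
-0.067 0.009 [(np.float64(244.65451042391805), np.float64(250.17270189861165))] [(np.float64(513.3562599188185), np.float64(279.053704519584))]
-0.095 -0.009 [(np.float64(356.04748636959175), np.float64(266.15299726511694))] [(np.float64(587.4277937219363), np.float64(350.805956849053))]
-0.095 0.009 [(np.float64(312.7470428434958), np.float64(296.46958584404615))] [(np.float64(532.950764046107), np.float64(363.49962744314143))]
```

View pics/o.png

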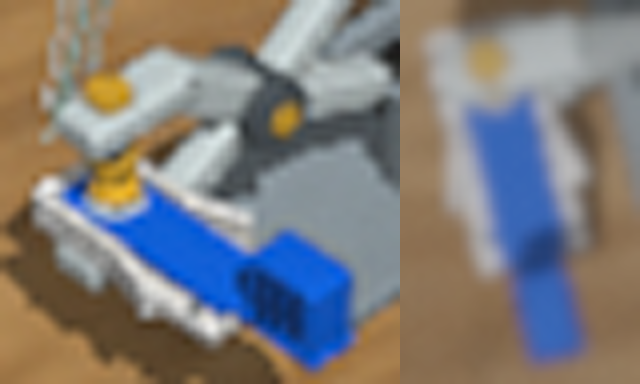

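```bash

python3 -m crank '[[-0.0075,0.0115,0.02,0.017,0],[0,0,0.03,0,0],[0,0,0.02,0,0],[0,0,0.01,0,0],[0,0,0,0,0]]'
python3 st.py 0.6575 -0.142 0.13 13.4
```

```text
time_s: 14.15
ee_pos: [0.6564, -0.1394, 0.143]
orientation: [0.993, 0.118, -0.013, -0.005]
ft_force: [1.2, -0.8, 0.6]
opening: 0.0007
t 14.15 pos [ 0.6564 -0.1394  0.143 ] yaw 13.59 zdir [-0.026  0.006 -1.   ] F [ 1.2 -0.8  0.6] op 0.0007
to go tool xyz [0.0008 0.003  0.013 ]
turn 0.0033
```

```bash

python3 -m crank '[[0.001,0.002,0.01,0,0],[0,0,0.004,0,0],[0,0,0,0,0]]'
python3 st.py 0.6575 -0.142 0.124
python3 - <<'E'
from h import *
s=robot.read_camera('scene')[:,:,::-1]
f=lambda i,x,y,w,h,k:cv2.resize(i[y:y+h,x:x+w],None,fx=k,fy=k,interpolation=cv2.INTER_CUBIC)
cv2.imwrite('pics/p.png',f(s,235,110,120,110,6))
E
```

```text
time_s: 14.52
ee_pos: [0.6588, -0.1411, 0.1298]
orientation: [0.993, 0.118, -0.011, -0.004]
ft_force: [-0.5, 0.4, -0.7]
opening: 0.0007
t 14.53 pos [ 0.6588 -0.1411  0.1298] yaw 13.6 zdir [-0.023  0.006 -1.   ] F [-0.5  0.4 -0.7] op 0.0007
to go tool xyz [-0.0013  0.0006  0.0058]
```

View pics/p.png

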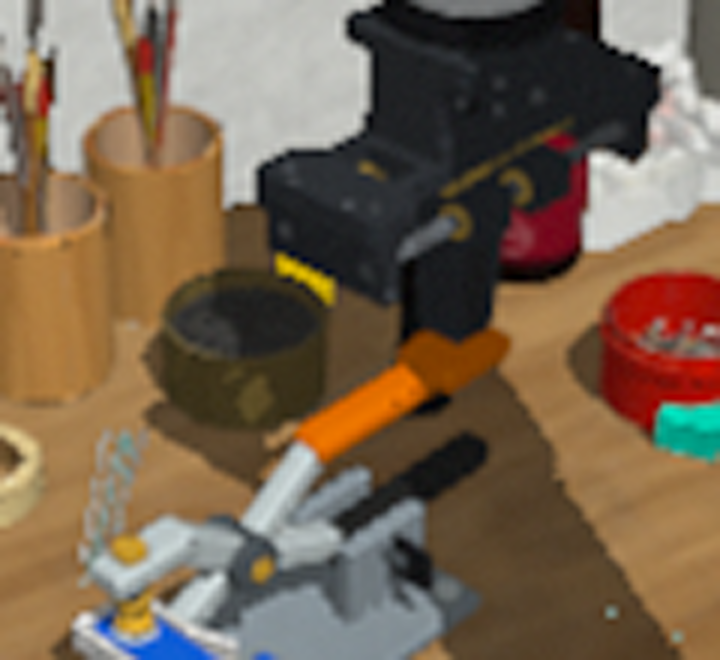

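```bash

python3 -m crank '[[-0.001,0,0.004,0,0]]'; python3 -m crank '[[0,0,0.002,0,0]]';python3 -m crank '[[0,0,0.002,0,0]]';python3 st.py;  python3 -m crank '[[0,0,0.002,0,0]]'; python3 st.py
```

```text
time_s: 14.7
ee_pos: [0.6583, -0.1414, 0.1264]
orientation: [0.993, 0.118, -0.011, -0.004]
ft_force: [0.2, -0.8, -0.0]
opening: 0.0005
time_s: 14.82
ee_pos: [0.658, -0.1415, 0.1242]
orientation: [0.993, 0.118, -0.011, -0.004]
ft_force: [0.2, -0.3, -1.0]
opening: 0.0003
time_s: 14.95
ee_pos: [0.6582, -0.1418, 0.1225]
orientation: [0.993, 0.118, -0.01, -0.004]
ft_force: [-0.6, -1.5, 3.0]
opening: 0.0006
t 14.95 pos [ 0.6582 -0.1418  0.1225] yaw 13.58 zdir [-0.022  0.005 -1.   ] F [-0.6 -1.5  3. ] op 0.0006
time_s: 15.08
ee_pos: [0.6583, -0.1423, 0.1208]
orientation: [0.993, 0.118, -0.01, -0.003]
ft_force: [-1.8, -1.3, 3.3]
opening: 0.0008
t 15.07 pos [ 0.6583 -0.1423  0.1208] yaw 13.56 zdir [-0.021  0.004 -1.   ] F [-1.8 -1.3  3.3] op 0.0008
```

```bash
cat > z.py <<'E'
from station import robot
s=robot.sense(); print(round(s['time_s'],2),s['ee_pos'].round(4),s['ft_force'].round(1))
E
python3 -m crank '[[0,0,0.0015,0,0]]' >/dev/null; python3 z.py; python3 -m crank '[[0,0,0.0015,0,0]]' >/dev/null;python3 z.py; python3 -m crank '[[0,0,0.0015,0,0]]' >/dev/null;python3 z.py
```

```text
15.2 [ 0.6584 -0.1426  0.1195] [-1.  -1.   2.7]
15.32 [ 0.6585 -0.1429  0.1181] [-1.8 -1.6  4. ]
15.45 [ 0.6586 -0.1433  0.1167] [-0.5 -0.9  3. ]
```

```bash
python3 -m crank '[[0,0,0.0015,0,0]]' >/dev/null; python3 z.py; python3 -m crank '[[0,0,0.0015,0,0]]' >/dev/null;python3 z.py
```

```text
15.57 [ 0.6587 -0.1436  0.1152] [ 0.1 -3.5  3.8]
15.7 [ 0.6588 -0.144   0.1137] [-0.7 -3.   3.9]
```

```bash
python3 -m crank '[[0,0,0.0015,0,0]]' >/dev/null; python3 z.py; python3 -m crank '[[0,0,0.0015,0,0]]' >/dev/null;python3 z.py
```

```text
15.82 [ 0.6588 -0.1443  0.1122] [-1.  -2.5  3.8]
15.95 [ 0.6589 -0.1447  0.1107] [-0.4 -3.2  5. ]
```

```bash
python3 -m crank '[[0,0,0.0015,0,0]]' >/dev/null; python3 z.py; python3 -m crank '[[0,0,0.0015,0,0]]' >/dev/null;python3 z.py
```

```text
16.07 [ 0.659  -0.1449  0.1094] [-1.6 -2.6  8.3]
16.2 [ 0.6591 -0.1451  0.1087] [-4.7 -1.3 14. ]
```

```bash
python3 -m crank '[[0,0,0.0015,0,0]]' >/dev/null; python3 z.py; python3 -m crank '[[0,0,0.0015,0,0]]' >/dev/null;python3 z.py
```

```text
16.32 [ 0.6591 -0.1451  0.1084] [-4.1 -2.  13.5]
16.45 [ 0.6591 -0.1452  0.108 ] [-3.  -2.4 11.4]
```

```bash
python3 -m crank '[[0,0,0.0013,0,0]]' >/dev/null; python3 z.py
```

```text
16.57 [ 0.6591 -0.1453  0.1075] [-2.9 -2.3  9.3]
```

```bash
python3 -m crank '[[0,0,0.0013,0,0]]' >/dev/null; python3 z.py
```

```text
16.7 [ 0.6591 -0.1454  0.1068] [-1.2 -2.9  6.7]
```

```bash
python3 -m crank '[[0,0,0.0013,0,0]]' >/dev/null; python3 z.py
```

```text
16.82 [ 0.6591 -0.1456  0.1057] [-0.3 -3.1  3.4]
```

```bash
python3 -m crank '[[0,0,0.0008,0,0]]' >/dev/null; python3 z.py
```

```text
16.95 [ 0.6592 -0.1457  0.1049] [-0.2 -2.3  3.2]
```

Force rose to 14 N, then fell back to the spring level (about 3 N), so the cap clicked. Releasing slowly.

```bash
python3 -m crank '[[0,0,-0.002,0,0],[0,0,-0.003,0,0],[0,0,-0.003,0,0],[0,0,-0.003,0,0],[0,0,-0.003,0,0],[0,0,-0.003,0,0],[0,0,-0.003,0,0],[0,0,-0.003,0,0]]' >/dev/null; python3 z.py
python3 -m crank '[[0,0,-0.003,0,0],[0,0,-0.01,0,0],[0,0,-0.03,0,0],[0,0,-0.04,0,0],[0,0,-0.04,0,0],[-0.04,0.02,0,0,0],[-0.05,0.02,0,0,0],[-0.05,0.03,0,0,0],[-0.04,0.03,0,0,0],[0,0,0,0,0],[0,0,0,0,0]]'
python3 - <<'E'
from h import *
s=robot.read_camera('scene')[:,:,::-1];t=robot.read_camera('top')[:,:,::-1]
cv2.imwrite('pics/qs.png',s);cv2.imwrite('pics/qt.png',t)
f=lambda i,x,y,w,h,k:cv2.resize(i[y:y+h,x:x+w],None,fx=k,fy=k,interpolation=cv2.INTER_CUBIC)
cv2.imwrite('pics/q.png',np.hstack([f(s,243,190,50,48,8),f(t,260,187,30,48,8)]))
E
```

```text
17.95 [ 0.6585 -0.1417  0.1278] [ 0.5  1.  -0. ]
time_s: 19.32
ee_pos: [0.5072, -0.2859, 0.2633]
orientation: [0.993, 0.118, -0.007, -0.001]
ft_force: [-0.4, 0.4, 0.0]
opening: 0.0004
```

View pics/q.png

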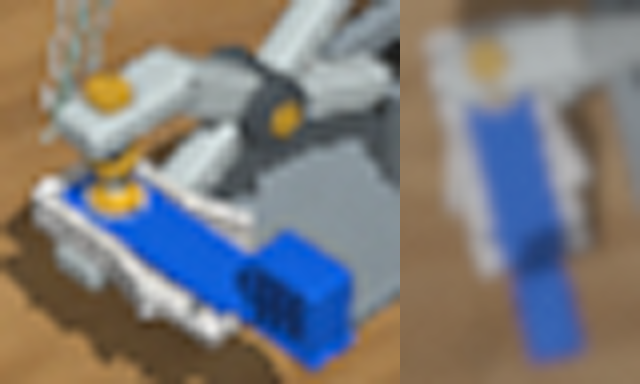

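View pics/qs.png

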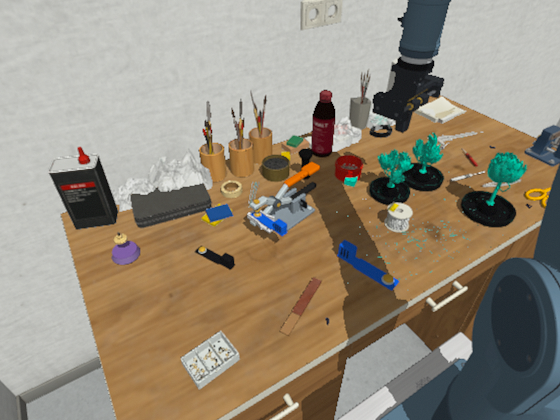

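The gap above the cap is now visible and the cap sits low on the stud. The tag has not moved, the handle is back up, and the bystanders are where they were. Handing in.

```bash
python3 - <<'E'
from h import *
a=cv2.imread('pics/scene0.png').astype(int);b=cv2.imread('pics/qs.png').astype(int)
for n,(x,y,w,h) in dict(handle=(284,160,40,28),lamp=(108,230,36,36),spool=(382,198,34,34),punchh=(296,146,20,24)).items():
    print(n,np.abs(a-b)[y:y+h,x:x+w].mean().round(1))
print(robot.sign_off())
E
```

```text
handle 15.1
lamp 3.7
spool 34.4
punchh 7.0
the job is handed in; nothing more can be done
None
```

The blue tag is home in the nest with its cap clicked shut, the pliers have sprung open again, and I handed the job in at about 19 s of the 70 s allowed.

- **Tag home:** I slid it in stud end first until it stopped, with about 11 N of contact force, then let go. In the last top picture the rear of its block was within about a pixel of where it should be when home.
- **Click:** The handle force rose to about 14 N, then fell back to the spring's 3 N after about 18 mm of travel. I pressed less than 1 mm further, well under the 22 N limit. The last scene picture shows the cap low on its stud, with a clear gap to the punch.
- **Pliers open:** In the last pictures the handle is back up where it started, and the robot is clear of everything.
- **Bystanders:** They look to be where they were at the start. A simple pixel comparison with the first scene picture came out small for the lamp (3.7) and black handle (7.0). It was larger for the orange handle (15.1) and the spool (34.4). I put those two down to the arm's shadow having moved, because both look to be in the same place, but I did not measure their positions separately. The robot never went near the spool.

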